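# Refit the sealing dial on the tray sealer

## Task

The black dial knob has come off the tray sealer. Pick it up, fit it onto the brass D-shaft on the sealer's sloping panel - the shaft may have been left turned a little, so feel for where the flats agree - and push until it snaps fully home with its skirt down against the white dial plate, then let go. Do not force it, and leave the jars, bottle, tape roll and brush where they stand.

Things in the scene. Friction and masses are not known exactly. Their poses are not given: they have to be found in the camera images.
- knob: Loose black dial knob, 150 g, skirt down on the bench, pointer (+x) within 0.7 rad of world +y. Origin: centre of its underside, z up. Round skirt 70 mm across, z 0 to 12 mm; on it a straight-sided bar grip 66 mm long (x), 28 mm wide (y), z 12 to 50 mm: take it across its width. White pointer line at the bar's +x end.
- knob_bore (a point): Mouth of the knob's bore, at the centre of its underside, axes as the knob's. The blind bore runs up the knob's z axis: round, 20 mm across, for the first 10 mm, then D-shaped up to 34 mm deep, its flat 5.4 mm from the axis on the pointer (+x) side.
- dial_plate: Round white dial plate, 100 mm across, fixed on the white tray sealer's control panel, which slopes 30 degrees and faces the robot's right (about world -y). Origin: centre of its face, where the shaft's axis leaves it; z along the shaft, square out of the panel; x up the slope. Panel clear 70 mm round the shaft (lamps under 10 mm high). Contact forces over 120 N between knob and shaft or plate count as forcing.
- shaft_tip (a point): Centre of the brass D-shaft's end, 30 mm out along the dial plate's z; axes as the dial plate's. Shaft 18 mm across, flat 4.5 mm from the axis, 1.5 mm bevel at the tip. The flat faces the plate's +x within 0.75 rad either way about the shaft: this angle is not reported; see or feel it. A stiff control: it stays as left, 0.04 N m turns it.
- clip (a point): Steel spring clip low on the shaft, opposite its flat (given for the flat facing +x). How it fits: at a wrong angle the knob stops on the shaft's tip, underside 20 mm off the plate; with pointer over the flat within about 0.12 rad it slides on. From 13 mm off the clip resists with 5 to 20 N; at 3 mm it snaps into the bore's groove and the underside comes to rest on the plate, within 1 mm.
- tape_roll: Bystander: upright brown tape roll, 90 mm across, 48 mm high; origin centre of underside. It and the knob may have changed places.
- water_bottle: Bystander: clear bottle with blue cap, 62 mm across, 210 mm high; origin centre of underside.
- sauce_jar: Bystander: amber jar, yellow cap, 72 mm across, 85 mm high; origin centre of underside.
- ginger_jar: Bystander: green jar, red cap, 66 mm across, 100 mm high; origin centre of underside.
- brush: Bystander: brush 180 mm long lying flat; origin under its middle.
There are look-alikes about, which are no part of the job. What is meant by the knob is not blue, and is the larger of those in its own colour.

How it is judged:
On the way, in this order (a step that is already met when the one before it is completed fails the run):
1. the knob has been lifted clear of the bench (height (world z) of knob above 0.06 m), for 0.2 s.
2. the knob is over the shaft's tip, square to it (x of knob in the frame of dial_plate between -0.004 and 0.004 m and y of knob in the frame of dial_plate between -0.004 and 0.004 m and z of knob in the frame of dial_plate between 0.004 and 0.027 m and angle between the z axis of knob and the z axis of dial_plate, either way round below 0.15 rad), for 0.1 s.
At the end, for the whole second after the job is handed in: The knob sits on the shaft, its underside within 2 mm of the dial plate, centred within 4 mm and square within 0.09 rad, at rest and released (x of knob in the frame of dial_plate between -0.004 and 0.004 m and y of knob in the frame of dial_plate between -0.004 and 0.004 m and z of knob in the frame of dial_plate between -0.003 and 0.002 m and angle between the z axis of knob and the z axis of dial_plate, either way round below 0.09 rad and linear speed of knob below 0.02 m/s and contact force between the fingers and knob below 0.1 N); the robot touches nothing.
It fails at once if the knob is forced: pressed against the sealer with more than 120 N (contact force between knob and dial_plate above 120 N).
It fails at once if a bystander (tape roll, bottle, jars or brush) is moved more than 40 mm (distance of any of tape_roll, water_bottle, sauce_jar, ginger_jar, brush from where it was at the start of the episode above 0.04 m).
It also fails if it takes over 72 s, if anything falls off the work surface, if the arm or the gripper's body presses on something with over 40 N, if the wrist force passes 120 N, or if a joint passes its speed limit or range.

## Robot

A 6-joint arm with a two-finger parallel gripper is mounted at the origin on the work surface. World frame = base frame: x ahead of the robot, y to its left, z up, the work surface at z = 0. Lengths are in m, angles in rad, forces in N, time in s.
With the tool pointing down it reaches from about 0.35 to 0.975 m from the base axis. Payload 17.4 kg.
Tool frame: the origin (TCP) lies at the very end of the fingers, on their centre line; the grasp point (between the pads) lies 19 mm behind it (env.grip_depth is the distance from the TCP to the grasp point, in m); z points along the fingers, y is the line along which they close (so a half turn about z gives the same grasp; the last joint's range is limited). The gripper opens to 85 mm and grips with 20 to 120 N. Pads are 22 mm wide; open, the fingers measure 114 mm over their backs; the gripper's body (76 mm by 85 mm) begins 54 mm behind the grasp point. The pads swing forward as they close: fully open they stand 13 mm farther back than shut.
Start: joints at [-1.343, 0.116, 1.442, -0, 1.584, -0.038], TCP at [0.177, -0.651, 0.231] pointing down, gripper open.
Joint ranges: [-2.83, 2.83], [-0.83, 2.19], [0.07, 2.5], [-1.14, 4.28], [0.01, 3], [-2.97, 2.97]. Speed limits (rad/s): [1.89, 1.89, 2.22, 3.14, 3.14, 3.14].

## Interface

Orientations are given as a 3x3 rotation matrix whose columns are the frame's x, y, z axes.
In Python, from cell import env gives the robot as it stands.
- The arm moves only by the tool play_rows, never from a script. Its argument "targets" is a list of rows, each an object with "travel": the shift along the tool's x, y, z each as a share of 100 cm, from -1 to 1, a list of three; "rotation": the turn, a rotation vector about the tool's x, y, z each as a share of 180 degrees, from -1 to 1, a list of three. A call has 1 to 20 rows; each row is the pose to reach, as a shift and turn from the pose commanded when the call began, along the tool's axes at that moment, turning the shorter way round; what a row does not reach only later rows make up. A row lasts 1/12 s, in which the tool goes at most 41.7 mm and 7.16 degrees, less where a joint would pass 70% of its speed; a pose out of reach is approached as far as the arm can. A call with a number of a shift or a turn outside -1 to 1 is refused whole. A call with a gripper value outside its range is refused whole. "claw" is the opening, from -1 (shut) to 1 (fully open), set as the call begins (left out, the last holds). The fingers move at their own pace and stop on an object; "grip_force" is the grip in N (left out, the last holds). Time passes only in rows, so rows that repeat a pose let the fingers close. It gives the time, the measured TCP pose, the force, the opening and the grip force at its end, in the units of the state.
- env.read_state(): the state, without advancing time (a new reading comes with each control period).
- env.snapshot(name): name is "scene" or "top" or "wrist"; returns the picture (420x560x3 uint8, red, green, blue); there is no depth.
- env.calibration(name): a dict with "intrinsics" (3x3 intrinsics, pixels), "world_from_camera" (4x4, takes a point from camera to world coordinates). Camera axes: x right, y down, z forward; pixel columns grow to the right and rows downward; lengths in m; the calibration is good to about 2 mm. A picture is of the moment at which its call begins: read the wrist's pose just before it. calibration takes no time and is no camera call; for the wrist camera it gives the pose at the moment of the call.
- env.sign_off(): hands the job in; it is judged then, once.
The state is a dict: "clock": time; "joint_pos": joint angles; "dq": joint speeds; "joint_torque": joint torques, N m; "tcp_pos": TCP position; "eef_rot": TCP orientation; "contact_force": force on the tool from outside, world axes, zero at the start; "wrist_torque": the same for the moment, N m; "finger_gap": finger opening in m; "finger_force": force on a finger pad.
Only numpy, scipy, OpenCV 4.12 (cv2) and the standard library are available. Lean on these libraries where they do the work, as an engineer would, in place of code of your own. Each camera call takes 0.05 s, during which the arm holds its last target. There are 200 camera calls.

## Working session

There is one attempt and no reset: what is moved stays moved. The work goes in short steps, Python scripts to look and compute and a tool call to move; the robot and the scene stay as the last step left them, time stands still between calls to the robot, and variables do not carry over. Pictures are saved under pics/ and viewed, at most 10 in all, crops included, and the job is handed in when it is done.

Besides the shell and the picture viewer there is one more tool, called after "Request:" as name([rows], argument=value, ...), one row to a line, values as JSON. play_rows: Moves the arm, as the interface text tells. Its arguments: {"type":"object","properties":{"targets":{"type":"array","items":{"type":"object","properties":{"travel":{"type":"array","items":{"type":"number","minimum":-1,"maximum":1}},"rotation":{"type":"array","items":{"type":"number","minimum":-1,"maximum":1}}}}},"claw":{"type":"number"},"grip_force":{"type":"number"}},"required":["targets"]}

```bash
ls; mkdir -p pics; python3 - <<'E'
from cell import env
import cv2,numpy as np
ims=[env.snapshot(n) for n in("scene","top")]
for n,i in zip(("scene","top"),ims): cv2.imwrite(f"pics/{n}0.png",cv2.cvtColor(i,cv2.COLOR_RGB2BGR)); c=env.calibration(n); print(n,np.round(c["intrinsics"],1).tolist(),np.round(c["world_from_camera"],3).tolist())
s=env.read_state();print(s["clock"],s["tcp_pos"],np.round(s["eef_rot"],3).tolist(),s["contact_force"])
E
```

```text
pics
scene [[388.7, 0.0, 282.7], [0.0, 388.7, 208.3], [0.0, 0.0, 1.0]] [[0.342, 0.629, -0.698, 1.204], [0.939, -0.241, 0.244, -0.411], [-0.015, -0.739, -0.673, 0.748], [0.0, 0.0, 0.0, 1.0]]
top [[382.1, 0.0, 277.6], [0.0, 382.1, 209.0], [0.0, 0.0, 1.0]] [[0.005, -0.983, 0.182, 0.402], [-1.0, -0.004, 0.005, -0.198], [-0.004, -0.182, -0.983, 0.883], [0.0, 0.0, 0.0, 1.0]]
0.1 [ 0.17725279 -0.65112908  0.23061779] [[0.965, 0.263, -0.0], [0.263, -0.965, 0.001], [0.0, -0.001, -1.0]] [-0.02844694 -0.49202492  0.11020622]
```

View pics/scene0.png

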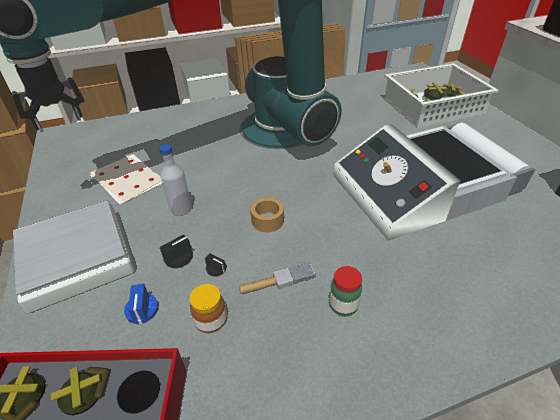

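View pics/top0.png

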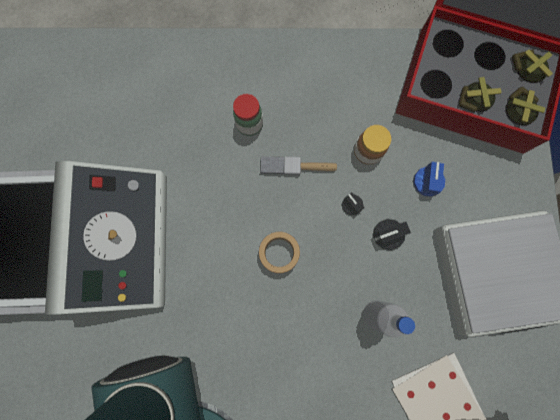

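The scene view shows the big black knob at (176,250) and the dial plate at (389,170). The top view shows the knob at (390,234), the plate at (110,236) and the small look-alike knob at (352,204). Next I'll zoom in and triangulate.

```bash
cat > h.py <<'E'
from cell import env
import cv2,numpy as np
def ray(n,px,c=None):
    c=c or env.calibration(n);K=c["intrinsics"];T=np.array(c["world_from_camera"])
    d=T[:3,:3]@np.linalg.inv(K)@np.array([px[0],px[1],1.]);return T[:3,3],d/np.linalg.norm(d)
def onz(n,px,z,c=None):
    o,d=ray(n,px,c);return o+d*(z-o[2])/d[2]
def onplane(n,px,p0,nn,c=None):
    o,d=ray(n,px,c);return o+d*((p0-o)@nn)/(d@nn)
def tri(rs):
    A=sum(np.eye(3)-np.outer(d,d) for o,d in rs);b=sum((np.eye(3)-np.outer(d,d))@o for o,d in rs)
    p=np.linalg.solve(A,b);return p,[np.linalg.norm(np.cross(p-o,d)) for o,d in rs]
def proj(n,P,c=None):
    c=c or env.calibration(n);T=np.linalg.inv(c["world_from_camera"]);q=T[:3,:3]@P+T[:3,3];q=c["intrinsics"]@q;return q[:2]/q[2]
E
python3 - <<'E'
from h import *
t=cv2.imread("pics/top0.png");s=cv2.imread("pics/scene0.png")
crops=[t[204:264,360:420],t[206:266,80:140],s[220,0] if 0 else s[220:280,146:206],s[140:200,360:420]]
B=[cv2.resize(c,(300,300),interpolation=cv2.INTER_CUBIC) for c in crops]
cv2.imwrite("pics/c0.png",np.vstack([np.hstack(B[:2]),np.hstack(B[2:])]))
def plate(img,c,n):
    x0,y0,x1,y1=c;m=np.zeros(img.shape[:2],np.uint8);m[y0:y1,x0:x1]=(img[y0:y1,x0:x1].min(2)>130)*255
    k,_=cv2.findContours(m,cv2.RETR_EXTERNAL,cv2.CHAIN_APPROX_NONE);k=max(k,key=cv2.contourArea);e=cv2.fitEllipse(cv2.convexHull(k));print(n,e);return e[0]
a=plate(t,(80,206,140,266),"top");b=plate(s,(366,148,414,192),"scene")
print(tri([ray("top",a),ray("scene",b)]))
for img,n,r in((t,"top",(365,210,420,258)),(s,"scene",(150,228,200,275))):
    x0,y0,x1,y1=r;m=np.zeros(img.shape[:2],np.uint8);m[y0:y1,x0:x1]=(img[y0:y1,x0:x1].max(2)<60)*255
    k,_=cv2.findContours(m,0,1);k=max(k,key=cv2.contourArea);print(n,cv2.boundingRect(k),cv2.contourArea(k),cv2.minAreaRect(k))
    w=np.zeros(img.shape[:2],np.uint8);w[y0:y1,x0:x1]=((img[y0:y1,x0:x1].min(2)>150))*255
    ys,xs=np.nonzero(w);print(list(zip(xs,ys))[:40])
E
```

```text
top ((109.21844482421875, 235.5195770263672), (48.23197937011719, 52.28817367553711), 85.35618591308594)
scene ((389.3003234863281, 170.06056213378906), (28.151235580444336, 37.43942642211914), 64.74386596679688)
(array([0.490008  , 0.15265537, 0.10019758]), [np.float64(8.814767016735508e-05), np.float64(8.814767016734487e-05)])
top (373, 220, 37, 30) 610.0 ((390.7499694824219, 234.74998474121094), (35.35533905029297, 29.274221420288086), 8.130102157592773)
[(np.int64(396), np.int64(230)), (np.int64(393), np.int64(231)), (np.int64(394), np.int64(231)), (np.int64(395), np.int64(231)), (np.int64(396), np.int64(231)), (np.int64(397), np.int64(231)), (np.int64(390), np.int64(232)), (np.int64(391), np.int64(232)), (np.int64(392), np.int64(232)), (np.int64(393), np.int64(232)), (np.int64(394), np.int64(232)), (np.int64(395), np.int64(232)), (np.int64(396), np.int64(232)), (np.int64(397), np.int64(232)), (np.int64(387), np.int64(233)), (np.int64(388), np.int64(233)), (np.int64(389), np.int64(233)), (np.int64(390), np.int64(233)), (np.int64(391), np.int64(233)), (np.int64(392), np.int64(233)
[... 1134 characters left out ...]
.int64(181), np.int64(240)), (np.int64(176), np.int64(241)), (np.int64(177), np.int64(241)), (np.int64(178), np.int64(241)), (np.int64(179), np.int64(241)), (np.int64(176), np.int64(242)), (np.int64(177), np.int64(242)), (np.int64(173), np.int64(243)), (np.int64(174), np.int64(243)), (np.int64(175), np.int64(243)), (np.int64(172), np.int64(244)), (np.int64(173), np.int64(244)), (np.int64(174), np.int64(244)), (np.int64(191), np.int64(244)), (np.int64(193), np.int64(246)), (np.int64(193), np.int64(247)), (np.int64(159), np.int64(249)), (np.int64(160), np.int64(252)), (np.int64(160), np.int64(253)), (np.int64(161), np.int64(255)), (np.int64(162), np.int64(258)), (np.int64(164), np.int64(263))]
```

View pics/c0.png

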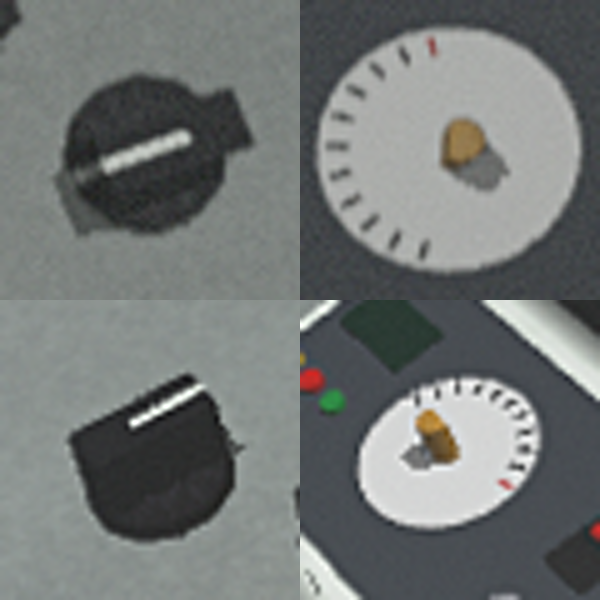

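The crop shows the pointer line at the bar's left end in the top view, which is world +y. The D-shaft tip is at about (112,233) in the top view, with its flat roughly up-slope. I'll work out the knob pose and the wrist camera offset.

```bash
python3 - <<'E'
from h import *
t=cv2.imread("pics/top0.png");s=cv2.imread("pics/scene0.png")
def line(img,n,x0,y0,x1,y1):
    ys,xs=np.nonzero(img[y0:y1,x0:x1].min(2)>110);p=np.c_[xs+x0,ys+y0].astype(float)
    m=p.mean(0);v=np.linalg.svd(p-m)[2][0];q=(p-m)@v;e=[m+v*q.min(),m+v*q.max()];E=[onz(n,k,.05) for k in e]
    d=E[0]-E[1];d*=np.sign(d[1]);print(n,e,E,"len",np.linalg.norm(d),"yaw",np.arctan2(d[1],d[0]))
line(t,"top",379,229,400,238)
line(s,"scene",170,237,188,246)
# skirt disc bbox in top: approx rows 219-251, cols 373-405
for px in((373,234),(405,236),(389,219.5),(389,251)): print(px,onz("top",px,.012)[:2])
st=env.read_state();R=st["eef_rot"];T=np.array(env.calibration("wrist")["world_from_camera"]);print(np.round(R.T@T[:3,:3],3),R.T@(T[:3,3]-st["tcp_pos"]),env.calibration("wrist")["intrinsics"])
# panel lamps/features in two views
hs=[cv2.cvtColor(i,cv2.COLOR_BGR2HSV) for i in(t,s)]
def blob(k,lo,hi,r):
    m=np.zeros((420,560),np.uint8);x0,y0,x1,y1=r;m[y0:y1,x0:x1]=cv2.inRange(hs[k][y0:y1,x0:x1],lo,hi)
    c,_=cv2.findContours(m,0,1);c=max(c,key=cv2.contourArea);M=cv2.moments(c);return M["m10"]/M["m00"],M["m01"]/M["m00"],M["m00"]
for nm,lo,hi in(("green",(50,120,80),(75,255,255)),("yellow",(22,120,120),(35,255,255))):
    a=blob(0,lo,hi,(112,262,135,308));b=blob(1,lo,hi,(345,145,375,170));print(nm,a,b,tri([ray("top",a),ray("scene",b)]))
a=blob(0,(0,150,100),(8,255,255),(85,172,115,192));b=blob(1,(0,150,100),(8,255,255),(410,175,440,200));print("redbtn",a,b,tri([ray("top",a),ray("scene",b)]))
E
```

```text
top [array([397.25501674, 230.73098968]), array([379.92245265, 236.77771534])] [array([ 0.50884051, -0.45644986,  0.05      ]), array([ 0.49537796, -0.41790264,  0.05      ])] len 0.040830479626498724 yaw 1.9068013735782678
scene [array([170.07599298, 240.57006984]), array([187.17210671, 238.29107775])] [array([ 0.49181638, -0.45665535,  0.05      ]), array([ 0.49912031, -0.41583361,  0.05      ])] len 0.041470007076901724 yaw 1.393747135074538
(373, 234) [ 0.50596103 -0.41238771]
(405, 236) [ 0.50166585 -0.48529077]
(389, 219.5) [ 0.53970129 -0.45060432]
(389, 251) [ 0.4673196  -0.44709172]
[[-0.    -0.961 -0.276]
 [ 1.    -0.    -0.   ]
 [ 0.    -0.276  0.961]] [ 0.06945045 -0.00110043 -0.14300006] [[326.19723      0.         283.06278346]
 [  0.         326.19723    212.3756003 ]
 [  0.           0.           1.        ]]
green (122.08823529411765, 273.24509803921563, 17.0) (366.15, 159.66666666666666, 10.0) (array([0.41369489, 0.12376258, 0.09205258]), [np.float64(0.00032556189720470477), np.float64(0.00032556189720472716)])
yellow (121.37442922374427, 297.18264840182644, 36.5) (357.6923076923077, 151.39743589743588, 13.0) (array([0.3659115 , 0.12195725, 0.09097644]), [np.float64(0.00040648832059902746), np.float64(0.0004064883205990028)])
redbtn (96.65151515151514, 181.5, 77.0) (422.9555555555556, 185.94444444444446, 45.0) (array([0.59983808, 0.1798736 , 0.11899657]), [np.float64(4.811871675582716e-07), np.float64(4.811871675792495e-07)])
```

```bash
cat >> h.py <<'E'
from scipy.spatial.transform import Rotation as Ro
def go(p,R,st=None):
    s=st or env.read_state();R0=np.array(s["eef_rot"]);d=R0.T@(np.array(p)-s["tcp_pos"]);rv=Ro.from_matrix(R0.T@R).as_rotvec()
    print("travel",np.round(d,4).tolist(),"rotation",np.round(rv/np.pi,4).tolist(),"rows",round(max(np.linalg.norm(d)/.0417,np.degrees(np.linalg.norm(rv))/7.16),1))
def down(yaw):
    x=np.array([np.cos(yaw),np.sin(yaw),0]);z=np.array([0,0,-1.]);return np.c_[x,np.cross(z,x),z]
E
python3 - <<'E'
from h import *
go([.504,-.449,.22],down(1.907))
E
```

```text
travel [0.3684, -0.1092, 0.0108] rotation [-0.0003, -0.0003, -0.5224] rows 13.1
```

Request:
play_rows([
  {"travel":[0.368,-0.109,0.011],"rotation":[0,0,-0.522]},
  {"travel":[0.368,-0.109,0.011],"rotation":[0,0,-0.522]},
  {"travel":[0.368,-0.109,0.011],"rotation":[0,0,-0.522]},
  {"travel":[0.368,-0.109,0.011],"rotation":[0,0,-0.522]},
  {"travel":[0.368,-0.109,0.011],"rotation":[0,0,-0.522]},
  {"travel":[0.368,-0.109,0.011],"rotation":[0,0,-0.522]},
  {"travel":[0.368,-0.109,0.011],"rotation":[0,0,-0.522]},
  {"travel":[0.368,-0.109,0.011],"rotation":[0,0,-0.522]},
  {"travel":[0.368,-0.109,0.011],"rotation":[0,0,-0.522]},
  {"travel":[0.368,-0.109,0.011],"rotation":[0,0,-0.522]},
  {"travel":[0.368,-0.109,0.011],"rotation":[0,0,-0.522]},
  {"travel":[0.368,-0.109,0.011],"rotation":[0,0,-0.522]},
  {"travel":[0.368,-0.109,0.011],"rotation":[0,0,-0.522]},
  {"travel":[0.368,-0.109,0.011],"rotation":[0,0,-0.522]},
  {"travel":[0.368,-0.109,0.011],"rotation":[0,0,-0.522]},
  {"travel":[0.368,-0.109,0.011],"rotation":[0,0,-0.522]},
], claw=1)

```text
clock: 1.43
tcp_pos: [0.5036, -0.4495, 0.2202]
eef_rot: [[-0.325, 0.946, -0.0], [0.946, 0.325, 0.0], [0.0, -0.0, -1.0]]
contact_force: [-0.5, -0.7, -0.7]
finger_gap: 0.0855
finger_force: 0.0
```

```bash
python3 - <<'E'
from h import *
c=env.calibration("wrist");s=env.read_state();im=env.snapshot("wrist");cv2.imwrite("pics/w1.png",cv2.cvtColor(im,cv2.COLOR_RGB2BGR))
import pickle;pickle.dump((c,s),open("w1.pkl","wb"))
print(s["clock"],s["tcp_pos"],proj("wrist",np.array([.504,-.449,.05]),c))
E
```

```text
1.4333 [ 0.50364929 -0.44950337  0.22015553] [284.16025004 193.86310599]
```

View pics/w1.png

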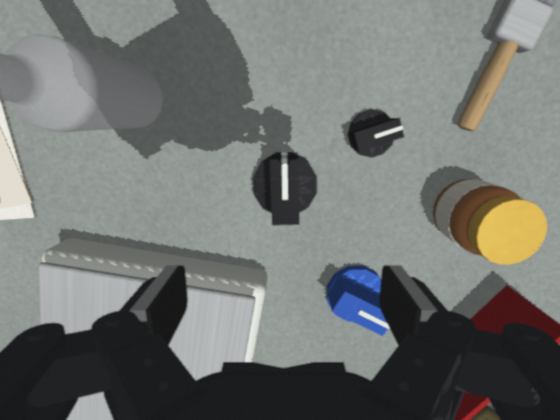

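The wrist view shows the knob at (284,185), its pointer line at col 285, rows 152–200, and the bar's far end at row 224. It is well aligned with the tool. I'll refine the centre along x.

```bash
python3 - <<'E'
from h import *
import pickle
c,s=pickle.load(open("w1.pkl","rb"));im=cv2.imread("pics/w1.png")
ys,xs=np.nonzero(im[148:205,275:296].min(2)>120);p=np.c_[xs+275,ys+148].astype(float);m=p.mean(0);v=np.linalg.svd(p-m)[2][0];v*=-np.sign(v[1]);q=(p-m)@v
a,b=onz("w",m+v*q.max(),.05,c),onz("w",m+v*q.min(),.05,c);d=a-b;print(a,b,np.linalg.norm(d),"yaw",np.arctan2(d[1],d[0]))
e=onz("w",(285.5,224),.05,c);print("far end",e,"len",np.linalg.norm(a-e),"ctr",(a+e)/2)
# skirt left/right extremes row ~185
print((onz("w",(253,185),.012,c)+onz("w",(316.5,185),.012,c))/2,np.linalg.norm(onz("w",(253,185),.012,c)-onz("w",(316.5,185),.012,c)))
yaw=np.arctan2(d[1],d[0]);C=a-.033*d/np.linalg.norm(d);print("C",C)
go([C[0],C[1],.018],down(yaw),s)
E
```

```text
[ 0.49136137 -0.4059744   0.05      ] [ 0.50512001 -0.45418949  0.05      ] 0.050139752261546294 yaw 1.8487680094082544
far end [ 0.51539764 -0.47798127  0.05      ] len 0.07591265378045801 ctr [ 0.5033795  -0.44197784  0.05      ]
[ 0.50426266 -0.44748674  0.012     ] 0.06942472848775681
C [ 0.50041676 -0.43770767  0.05      ]
travel [0.0122, 0.0008, 0.2022] rotation [-0.0, -0.0001, 0.0168] rows 4.9
```

Request:
play_rows([
  {"travel":[0.002,0.001,0.1],"rotation":[0,0,0.008]},
  {"travel":[0.002,0.001,0.16],"rotation":[0,0,0.008]},
  {"travel":[0.002,0.001,0.16],"rotation":[0,0,0.008]},
  {"travel":[0.002,0.001,0.18],"rotation":[0,0,0.008]},
  {"travel":[0.002,0.001,0.202],"rotation":[0,0,0.008]},
  {"travel":[0.002,0.001,0.202],"rotation":[0,0,0.008]},
  {"travel":[0.002,0.001,0.202],"rotation":[0,0,0.008]},
  {"travel":[0.002,0.001,0.202],"rotation":[0,0,0.008]},
])

```text
clock: 2.15
tcp_pos: [0.5049, -0.4481, 0.021]
eef_rot: [[-0.304, 0.953, 0.002], [0.953, 0.304, -0.002], [-0.002, 0.001, -1.0]]
contact_force: [0.4, -0.0, 1.5]
finger_gap: 0.0854
finger_force: 0.0
```

Request:
play_rows([
  {"travel":[0,0,0]},
  {"travel":[0,0,0]},
  {"travel":[0,0,0]},
  {"travel":[0,0,0]},
  {"travel":[0,0,0]},
  {"travel":[0,0,0]},
  {"travel":[0,0,0]},
  {"travel":[0,0,0]},
  {"travel":[0,0,0]},
  {"travel":[0,0,0]},
], claw=-1, grip_force=70)

```text
validation failed for argument at $.ta...
```

Request:
play_rows([
  {"travel":[0,0,0],"rotation":[0,0,0]},
  {"travel":[0,0,0],"rotation":[0,0,0]},
  {"travel":[0,0,0],"rotation":[0,0,0]},
  {"travel":[0,0,0],"rotation":[0,0,0]},
  {"travel":[0,0,0],"rotation":[0,0,0]},
  {"travel":[0,0,0],"rotation":[0,0,0]},
  {"travel":[0,0,0],"rotation":[0,0,0]},
  {"travel":[0,0,0],"rotation":[0,0,0]},
  {"travel":[0,0,0],"rotation":[0,0,0]},
  {"travel":[0,0,0],"rotation":[0,0,0]},
], claw=-1, grip_force=70)

```text
clock: 2.98
tcp_pos: [0.5044, -0.4475, 0.0193]
eef_rot: [[-0.305, 0.952, 0.001], [0.952, 0.305, -0.001], [-0.001, 0.001, -1.0]]
contact_force: [-1.7, 1.5, 6.7]
finger_gap: 0.0272
finger_force: 69.0
```

Request:
play_rows([
  {"travel":[0,0,-0.03],"rotation":[0,0,0]},
  {"travel":[0,0,-0.06],"rotation":[0,0,0]},
  {"travel":[0,0,-0.1],"rotation":[0,0,0]},
  {"travel":[0,0,-0.14],"rotation":[0,0,0]},
  {"travel":[0,0,-0.18],"rotation":[0,0,0]},
  {"travel":[0,0,-0.2],"rotation":[0,0,0]},
  {"travel":[0,0,-0.2],"rotation":[0,0,0]},
  {"travel":[0,0,-0.2],"rotation":[0,0,0]},
])

```text
clock: 3.65
tcp_pos: [0.5042, -0.4474, 0.2193]
eef_rot: [[-0.305, 0.952, 0.001], [0.952, 0.305, -0.001], [-0.002, 0.001, -1.0]]
contact_force: [-0.4, -0.5, -3.4]
finger_gap: 0.0272
finger_force: 69.0
```

```bash
cat >> h.py <<'E'
def frame(yaw,sl=np.radians(30)):
    x=np.array([-np.sin(yaw)*np.cos(sl),np.cos(yaw)*np.cos(sl),np.sin(sl)]);z=np.array([np.sin(yaw)*np.sin(sl),-np.cos(yaw)*np.sin(sl),np.cos(sl)]);return np.c_[x,np.cross(z,x),z]
def tool(F,a=0): # tool x at angle a about plate z from plate x
    x=F@[np.cos(a),np.sin(a),0];z=-F[:,2];return np.c_[x,np.cross(z,x),z]
E
python3 - <<'E'
from h import *
F=frame(.038);O=np.array([.490,.1527,.1002])
p=O+F@[-.10,0,.11];print(p);go(p,tool(F))
E
```

```text
[0.4953796  0.01119968 0.14546279]
travel [0.4396, 0.1313, 0.0732] rotation [-0.0223, 0.1661, 0.0846] rows 11.1
```

Request:
play_rows([
  {"travel":[0.44,0.131,0.073],"rotation":[-0.022,0.166,0.085]},
  {"travel":[0.44,0.131,0.073],"rotation":[-0.022,0.166,0.085]},
  {"travel":[0.44,0.131,0.073],"rotation":[-0.022,0.166,0.085]},
  {"travel":[0.44,0.131,0.073],"rotation":[-0.022,0.166,0.085]},
  {"travel":[0.44,0.131,0.073],"rotation":[-0.022,0.166,0.085]},
  {"travel":[0.44,0.131,0.073],"rotation":[-0.022,0.166,0.085]},
  {"travel":[0.44,0.131,0.073],"rotation":[-0.022,0.166,0.085]},
  {"travel":[0.44,0.131,0.073],"rotation":[-0.022,0.166,0.085]},
  {"travel":[0.44,0.131,0.073],"rotation":[-0.022,0.166,0.085]},
  {"travel":[0.44,0.131,0.073],"rotation":[-0.022,0.166,0.085]},
  {"travel":[0.44,0.131,0.073],"rotation":[-0.022,0.166,0.085]},
  {"travel":[0.44,0.131,0.073],"rotation":[-0.022,0.166,0.085]},
  {"travel":[0.44,0.131,0.073],"rotation":[-0.022,0.166,0.085]},
  {"travel":[0.44,0.131,0.073],"rotation":[-0.022,0.166,0.085]},
  {"travel":[0.44,0.131,0.073],"rotation":[-0.022,0.166,0.085]},
])

```text
clock: 4.9
tcp_pos: [0.4946, 0.0109, 0.1447]
eef_rot: [[-0.03, 0.999, -0.021], [0.865, 0.036, 0.5], [0.501, -0.003, -0.866]]
contact_force: [0.1, -0.5, -2.9]
finger_gap: 0.0268
finger_force: 68.8
```

```bash
python3 - <<'E'
from h import *
c=env.calibration("wrist");s=env.read_state();im=env.snapshot("wrist");cv2.imwrite("pics/w2.png",cv2.resize(cv2.cvtColor(im,cv2.COLOR_RGB2BGR),None,fx=1,fy=1))
import pickle;pickle.dump((c,s),open("w2.pkl","wb"))
F=frame(.038);O=np.array([.490,.1527,.1002])
print(s["clock"],s["tcp_pos"],proj("w",O,c),proj("w",O+F[:,2]*.03,c))
E
```

```text
4.9 [0.49458744 0.01092088 0.1446743 ] [285.09847349  76.00852674] [285.26504221  69.93406319]
```

View pics/w2.png

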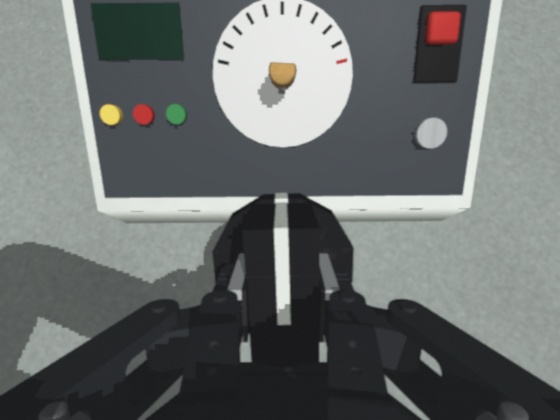

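The view shows the shaft tip at (283,72), with the flat facing up in the image, nearly square to plate +x. The dial plate is centred at (283,72) and the panel edge is nearly horizontal. I'll measure the flat and the panel yaw.

```bash
python3 - <<'E'
from h import *
import pickle
c,s=pickle.load(open("w2.pkl","rb"));im=cv2.imread("pics/w2.png");hv=cv2.cvtColor(im,cv2.COLOR_BGR2HSV)
crop=im[50:100,255:315];cv2.imwrite("pics/w2c.png",cv2.resize(crop,(720,600),interpolation=cv2.INTER_CUBIC))
# plate ellipse on white mask -> rays on plane
m=np.zeros((420,560),np.uint8);m[0:150,205:360]=(im[0:150,205:360].min(2)>140)*255
k=max(cv2.findContours(m,0,1)[0],key=cv2.contourArea);k=np.array([q for q in cv2.convexHull(k)[:,0] if q[1]>1],float)
O=np.array([.490,.1527,.1002]);F=frame(.038)
P=np.array([F.T@(onplane("w",q,O,F[:,2],c)-O) for q in k])[:,:2]
A=np.c_[2*P,np.ones(len(P))];sol=np.linalg.lstsq(A,(P**2).sum(1),rcond=None)[0];print("plate ctr in F",sol[:2],"r",np.sqrt(sol[2]+sol[:2]@sol[:2]))
# panel lower edge, lamps
E=[]
for x in list(range(115,225,5))+list(range(350,455,5)):
    col=im[170:215,x].min(1).astype(int);E.append((x,170+np.argmax(np.diff(col))+.5))
E=np.array(E);f=np.polyfit(E[:,0],E[:,1],1);print("edge resid",np.abs(np.polyval(f,E[:,0])-E[:,1]).max())
a,b=[onplane("w",(x,np.polyval(f,x)),O,F[:,2],c) for x in(115,455)];d=b-a;print("edge dir",d,"yaw",np.arctan2(d[1],d[0]),"dz/len",d[2]/np.linalg.norm(d))
# brass
B=cv2.inRange(hv,(8,80,60),(25,255,255));B[100:]=0;B[:50]=0;B[:,:255]=0;B[:,315:]=0
ys,xs=np.nonzero(B);print("brass",xs.min(),xs.max(),ys.min(),ys.max())
T=[(x,ys[xs==x].min()) for x in range(xs.min(),xs.max()+1) if (xs==x).any()];print([(int(x),int(y)) for x,y in T])
Z=O+F[:,2]*.03
for y in range(ys.min(),ys.max()+1): print(y,xs[ys==y].min(),xs[ys==y].max(),end="; ")
E
```

```text
plate ctr in F [0.00025133 0.00207261] r 0.05020957882805518
edge resid 0.5160604253999281
edge dir [0.26902623 0.01142516 0.00069073] yaw 0.04244305689753895 dz/len 0.0025651832162904547
brass 269 295 63 86
[(269, 70), (270, 65), (271, 63), (272, 63), (273, 63), (274, 63), (275, 63), (276, 63), (277, 63), (278, 63), (279, 63), (280, 63), (281, 63), (282, 63), (283, 63), (284, 64), (285, 64), (286, 64), (287, 64), (288, 64), (289, 64), (290, 64), (291, 64), (292, 64), (293, 64), (294, 65), (295, 67)]
63 271 283; 64 271 293; 65 270 294; 66 270 294; 67 270 295; 68 270 295; 69 270 295; 70 269 295; 71 270 295; 72 270 294; 73 270 294; 74 270 294; 75 270 294; 76 270 293; 77 271 293; 78 271 293; 79 272 292; 80 272 292; 81 272 292; 82 273 291; 83 274 290; 84 275 289; 85 276 288; 86 277 287;
```

View pics/w2c.png

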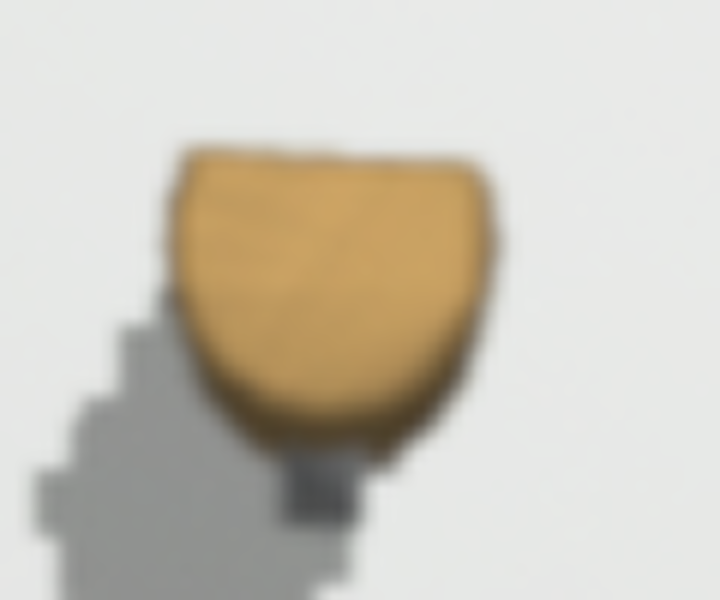

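The close-up shows the flat tilted about 0.05 rad clockwise in the image and the steel clip directly opposite it. Next I'll check how the knob sits in the hand from the skirt outline and pointer line.

```bash
python3 - <<'E'
from h import *
import pickle
from scipy.optimize import least_squares
c,s=pickle.load(open("w2.pkl","rb"));im=cv2.imread("pics/w2.png")
R=np.array(s["eef_rot"]);t=s["tcp_pos"]
def tl(px,z): return R.T@(onplane("w",px,t+R[:,2]*z,R[:,2],c)-t)
print("skirt rows")
pts=[]
for y in range(188,262,4):
    x=np.nonzero(im[y,205:365].max(1)<62)[0]
    if len(x): l,r=x[0]+205,x[-1]+205;print((y,int(l),int(r)),end=" ");pts.append((l,r,y))
print()
for z in (.0193,.0073):
    P=np.array([tl((r+.5,y),z)[:2] for l,r,y in pts if 196<=y<=250]);L=np.array([tl((l-.5,y),z)[:2] for l,r,y in pts if 196<=y<=250])
    for nm,Q in(("R",P),("L",L),("both",np.r_[P,L])):
        f=least_squares(lambda u:np.hypot(Q[:,0]-u[0],Q[:,1]-u[1])-.035,[0,0],loss="soft_l1",f_scale=.001);print(z,nm,f.x,"rms",np.sqrt(np.mean(f.fun**2)))
W=[]
for y in range(196,322,6):
    x=np.nonzero(im[y,268:298].min(1)>110)[0]
    if len(x): W.append((x.mean()+268,y,int(im[y,int(x.mean())+268].mean()),len(x)))
print(W)
for w in W[-1],W[len(W)//2]: print(tl(w[:2],-.0307))
# shaft & plate in the tool frame
F=frame(.042);n=F[:,2];O=np.array([.490,.1527,.1002])
for px in((282.5,70),): 
  q=onplane("w",px,O+n*.03,n,c);print("tip col",q,(F.T@(q-O)))
print("plate/tool angle",np.round(F.T@R,3))
E
python3 - <<'E'
import cv2
im=cv2.imread("pics/w2.png");cv2.imwrite("pics/w2d.png",cv2.resize(im[180:330,200:370],None,fx=4,fy=4,interpolation=cv2.INTER_CUBIC))
E
```

```text
skirt rows
(196, 259, 305) (200, 255, 310) (204, 249, 318) (208, 242, 325) (212, 236, 331) (216, 232, 333) (220, 229, 336) (224, 227, 338) (228, 225, 340) (232, 223, 343) (236, 220, 345) (240, 218, 348) (244, 216, 350) (248, 214, 351) (252, 213, 351) (256, 213, 351) (260, 214, 351) 
0.0193 R [-1.24199411e-03  2.39140583e-05] rms 0.0006710434645156913
0.0193 L [-0.00144538 -0.00195847] rms 0.0006739458447022179
0.0193 both [-0.00040237 -0.00091424] rms 0.0008373441181240395
0.0073 R [ 0.00231773 -0.00206334] rms 0.0005276043434221145
0.0073 L [0.00216165 0.0001867 ] rms 0.0005233196476777871
0.0073 both [ 0.00115747 -0.00088327] rms 0.0007236105773807507
[(np.float64(281.0), 196, 149, 13), (np.float64(280.5), 202, 195, 14), (np.float64(281.0), 208, 149, 11), (np.float64(280.5), 214, 149, 12), (np.float64(281.0), 220, 149, 13), (np.float64(280.5), 226, 142, 14), (np.float64(280.5), 232, 230, 16), (np.float64(281.0), 238, 230, 15), (np.float64(281.0), 244, 230, 15), (np.float64(281.0), 250, 230, 15), (np.float64(281.0), 256, 230, 15), (np.float64(282.0), 262, 230, 15), (np.float64(282.0), 268, 230, 15), (np.float64(282.0), 274, 230, 15), (np.float64(282.0), 280, 229, 15), (np.float64(282.5), 286, 229, 14), (np.float64(282.5), 292, 230, 14), (np.float64(283.0), 298, 230, 15), (np.float64(282.5), 304, 231, 14), (np.float64(283.0), 310, 145, 13), (np.float64(283.5), 316, 144, 12)]
[-0.00336536 -0.00057805 -0.0307    ]
[ 0.02207924 -0.00149909 -0.0307    ]
tip col [0.4888324  0.13761544 0.12616793] [-2.56665584e-05  1.79993676e-03  3.00000000e-02]
plate/tool angle [[ 1.    -0.007  0.001]
 [-0.007 -1.     0.   ]
 [ 0.001 -0.    -1.   ]]
```

View pics/w2d.png

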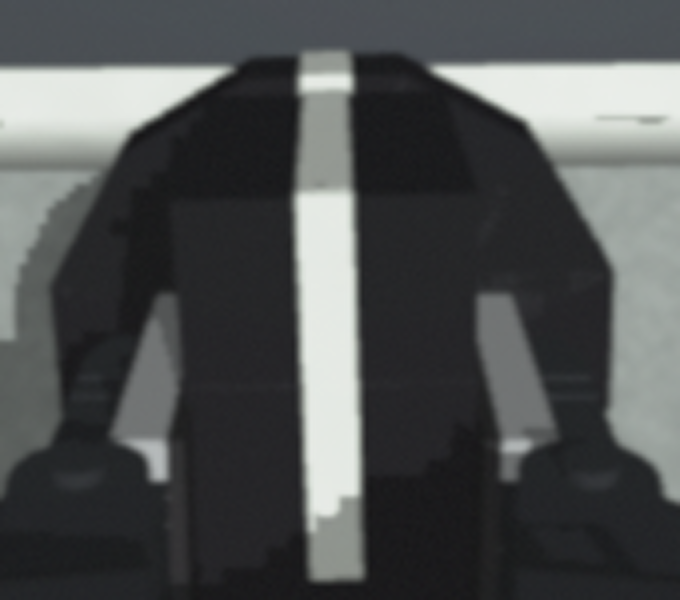

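```bash
cat >> h.py <<'E'
F=frame(.042);O=np.array([.490,.1527,.1002])+F@[.0001,.0019,0];K=np.array([.0005,-.0008,.0193])
def knob(h,a=-.075,dx=0,dy=0):
    R=tool(F,a);return F@[dx,dy,h]+O-R@K,R
def where():
    s=env.read_state();R=np.array(s["eef_rot"]);k=F.T@(s["tcp_pos"]+R@K-O);f=F.T@s["contact_force"]
    print("t",s["clock"],"knob in plate mm",np.round(k*1e3,1),"F plate",np.round(f,1),"tq",np.round(F.T@s["wrist_torque"],2),"a",round(np.arctan2(*(F.T@R[:,0])[[1,0]]),3),"tilt",round(np.arccos(-(F.T@R)[2,2]),4),"gap",s["finger_gap"])
E
python3 - <<'E'
from h import *
where();go(*knob(.05))
E
```

```text
t 4.95 knob in plate mm [-1.003e+02  1.000e-01  9.040e+01] F plate [-1.   0.1 -2.5] tq [-0.01  0.41 -0.02] a -0.007 tilt 0.0009 gap 0.027071809080213734
travel [0.1002, -0.0006, 0.0405] rotation [0.0001, -0.0003, 0.0217] rows 2.6
```

Request:
play_rows([
  {"travel":[0.035,0,0.0],"rotation":[0,0,0.01]},
  {"travel":[0.07,0,0.01],"rotation":[0,0,0.022]},
  {"travel":[0.1,-0.0005,0.03],"rotation":[0,0,0.022]},
  {"travel":[0.1,-0.0005,0.04],"rotation":[0,0,0.022]},
  {"travel":[0.1,-0.0005,0.04],"rotation":[0,0,0.022]},
  {"travel":[0.1,-0.0005,0.04],"rotation":[0,0,0.022]},
  {"travel":[0.1,-0.0005,0.04],"rotation":[0,0,0.022]},
  {"travel":[0.1,-0.0005,0.04],"rotation":[0,0,0.022]},
])

```text
clock: 5.62
tcp_pos: [0.4907, 0.117, 0.1609]
eef_rot: [[0.04, 0.999, -0.02], [0.866, -0.025, 0.5], [0.499, -0.037, -0.866]]
contact_force: [0.3, -0.1, -2.7]
finger_gap: 0.0269
finger_force: 68.8
```

```bash
python3 - <<'E'
from h import *
where();go(*knob(.032))
ims=[cv2.cvtColor(env.snapshot(n),cv2.COLOR_RGB2BGR) for n in("scene","top")]
O1=[proj(n,O) for n in("scene","top")]
cv2.imwrite("pics/st3.png",np.hstack([cv2.resize(i[int(o[1])-40:int(o[1])+40,int(o[0])-40:int(o[0])+40],(400,400),interpolation=cv2.INTER_CUBIC) for i,o in zip(ims,O1)]))
E
```

```text
t 5.6167 knob in plate mm [-0.1 -0.3 51.1] F plate [-1.4 -0.3 -2.3] tq [-0.06  0.39  0.04] a -0.076 tilt 0.0013 gap 0.026949105158193085
travel [0.0001, -0.0003, 0.0191] rotation [0.0003, -0.0003, -0.0004] rows 0.5
```

View pics/st3.png

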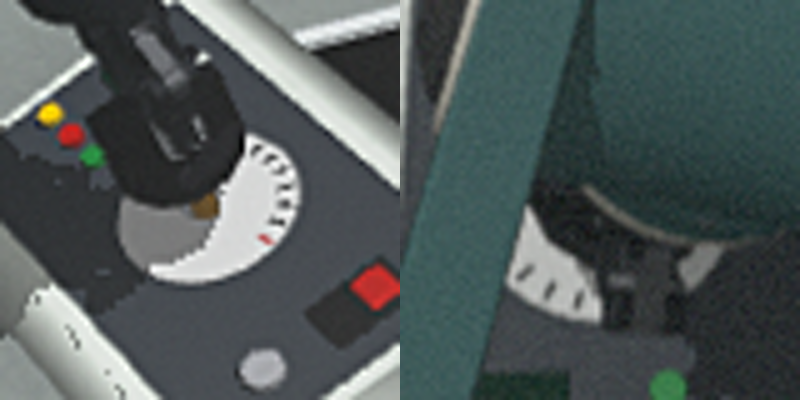

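The scene view shows the knob hovering squarely over the shaft, so I'll descend in guarded steps.

Request:
play_rows([
  {"travel":[0,-0.0003,0.01],"rotation":[0,0,0]},
  {"travel":[0,-0.0003,0.02],"rotation":[0,0,0]},
  {"travel":[0,-0.0003,0.023],"rotation":[0,0,0]},
  {"travel":[0,-0.0003,0.025],"rotation":[0,0,0]},
  {"travel":[0,-0.0003,0.025],"rotation":[0,0,0]},
])

```text
clock: 6.13
tcp_pos: [0.4891, 0.1311, 0.1385]
eef_rot: [[0.038, 0.999, -0.022], [0.866, -0.022, 0.5], [0.499, -0.038, -0.866]]
contact_force: [-0.2, -0.2, -1.4]
finger_gap: 0.0273
finger_force: 68.9
```

```bash
python3 -c "
from h import *
where()"
```

```text
t 6.1333 knob in plate mm [ 1.   0.6 24.6] F plate [-0.9  0.2 -1.1] tq [-0.03  0.44 -0.  ] a -0.075 tilt 0.0012 gap 0.02732090276350812
```

Request:
play_rows([
  {"travel":[0,0.0003,0.001],"rotation":[0,0,0]},
  {"travel":[0,0.0003,0.002],"rotation":[0,0,0]},
  {"travel":[0,0.0003,0.003],"rotation":[0,0,0]},
  {"travel":[0,0.0003,0.003],"rotation":[0,0,0]},
])

```text
clock: 6.47
tcp_pos: [0.4897, 0.1323, 0.1365]
eef_rot: [[0.038, 0.999, -0.021], [0.866, -0.023, 0.5], [0.499, -0.037, -0.866]]
contact_force: [-0.6, 0.0, -2.2]
finger_gap: 0.0269
finger_force: 68.9
```

```bash
python3 -c "
from h import *
where()"
```

```text
t 6.4667 knob in plate mm [ 1.   0.  22.3] F plate [-1.   0.6 -1.9] tq [-0.    0.35 -0.01] a -0.075 tilt 0.0009 gap 0.026899383904751994
```

Request:
play_rows([
  {"travel":[-0.0005,0,0.001],"rotation":[0,0,0]},
  {"travel":[-0.0008,0,0.002],"rotation":[0,0,0]},
  {"travel":[-0.0008,0,0.003],"rotation":[0,0,0]},
  {"travel":[-0.0008,0,0.004],"rotation":[0,0,0]},
  {"travel":[-0.0008,0,0.004],"rotation":[0,0,0]},
])

```text
clock: 6.88
tcp_pos: [0.4895, 0.1336, 0.1325]
eef_rot: [[0.038, 0.999, -0.021], [0.866, -0.023, 0.5], [0.499, -0.037, -0.866]]
contact_force: [0.1, -0.2, -0.9]
finger_gap: 0.0268
finger_force: 68.9
```

```bash
python3 -c "
from h import *
where()"
```

```text
t 6.8833 knob in plate mm [ 0.1  0.2 18.2] F plate [-0.6 -0.1 -0.7] tq [-0.05  0.41 -0.01] a -0.075 tilt 0.001 gap 0.026773875407109987
```

Request:
play_rows([
  {"travel":[0,0,0.001],"rotation":[0,0,0]},
  {"travel":[0,0,0.002],"rotation":[0,0,0]},
  {"travel":[0,0,0.003],"rotation":[0,0,0]},
  {"travel":[0,0,0.003],"rotation":[0,0,0]},
])

```text
clock: 7.22
tcp_pos: [0.4894, 0.1351, 0.1298]
eef_rot: [[0.038, 0.999, -0.021], [0.866, -0.023, 0.5], [0.499, -0.037, -0.866]]
contact_force: [0.2, 0.6, -2.1]
finger_gap: 0.0274
finger_force: 68.9
```

```bash
python3 -c "
from h import *
where()"
```

```text
t 7.2167 knob in plate mm [ 0.1  0.2 15.1] F plate [-0.6 -0.2 -2.1] tq [-0.02  0.42 -0.02] a -0.075 tilt 0.0009 gap 0.027440194959200855
```

It has passed the tip freely, so the flats agree. I'll go on through the clip.

Request:
play_rows([
  {"travel":[0,0,0.001],"rotation":[0,0,0]},
  {"travel":[0,0,0.002],"rotation":[0,0,0]},
  {"travel":[0,0,0.003],"rotation":[0,0,0]},
  {"travel":[0,0,0.004],"rotation":[0,0,0]},
  {"travel":[0,0,0.005],"rotation":[0,0,0]},
  {"travel":[0,0,0.005],"rotation":[0,0,0]},
])

```text
clock: 7.72
tcp_pos: [0.4894, 0.1375, 0.1257]
eef_rot: [[0.038, 0.999, -0.021], [0.866, -0.023, 0.5], [0.499, -0.037, -0.866]]
contact_force: [0.3, -0.6, -2.5]
finger_gap: 0.0268
finger_force: 69.3
```

```bash
python3 -c "
from h import *
where()"
```

```text
t 7.7167 knob in plate mm [ 0.1  0.1 10.3] F plate [-1.8 -0.3 -1.9] tq [ 0.    0.62 -0.01] a -0.075 tilt 0.0008 gap 0.026817633301801123
```

Request:
play_rows([
  {"travel":[0,0,0.001],"rotation":[0,0,0]},
  {"travel":[0,0,0.002],"rotation":[0,0,0]},
  {"travel":[0,0,0.003],"rotation":[0,0,0]},
  {"travel":[0,0,0.003],"rotation":[0,0,0]},
])

```text
clock: 8.05
tcp_pos: [0.4893, 0.1391, 0.1229]
eef_rot: [[0.038, 0.999, -0.021], [0.866, -0.023, 0.5], [0.499, -0.037, -0.866]]
contact_force: [2.0, -1.1, -2.8]
finger_gap: 0.0265
finger_force: 69.0
```

```bash
python3 -c "
from h import *
where()"
```

```text
t 8.05 knob in plate mm [0.1 0.1 7.1] F plate [-2.4 -1.9 -1.8] tq [-0.31  0.65  0.02] a -0.075 tilt 0.001 gap 0.02647186197861307
```

Request:
play_rows([
  {"travel":[0,0,0.001],"rotation":[0,0,0]},
  {"travel":[0,0,0.002],"rotation":[0,0,0]},
  {"travel":[0,0,0.002],"rotation":[0,0,0]},
])

```text
clock: 8.3
tcp_pos: [0.4892, 0.1401, 0.1212]
eef_rot: [[0.038, 0.999, -0.021], [0.866, -0.023, 0.5], [0.499, -0.037, -0.866]]
contact_force: [1.6, -1.9, -2.4]
finger_gap: 0.0272
finger_force: 69.1
```

```bash
python3 -c "
from h import *
where()"
```

```text
t 8.3 knob in plate mm [0.1 0.2 5.1] F plate [-2.9 -1.5 -1.1] tq [-0.19  0.78 -0.02] a -0.075 tilt 0.0009 gap 0.02716070758234487
```

Request:
play_rows([
  {"travel":[0,0,0.001],"rotation":[0,0,0]},
  {"travel":[0,0,0.002],"rotation":[0,0,0]},
  {"travel":[0,0,0.002],"rotation":[0,0,0]},
])

```text
clock: 8.55
tcp_pos: [0.489, 0.1412, 0.1193]
eef_rot: [[0.038, 0.999, -0.021], [0.865, -0.023, 0.5], [0.5, -0.038, -0.865]]
contact_force: [1.3, 0.2, -5.6]
finger_gap: 0.027
finger_force: 68.7
```

```bash
python3 -c "
from h import *
where()"
```

```text
t 8.55 knob in plate mm [0.1 0.3 2.9] F plate [-2.7 -1.3 -4.9] tq [-0.23  0.58 -0.01] a -0.075 tilt 0.0011 gap 0.026958589858917362
```

Request:
play_rows([
  {"travel":[0,0,0.001],"rotation":[0,0,0]},
  {"travel":[0,0,0.002],"rotation":[0,0,0]},
  {"travel":[0,0,0.002],"rotation":[0,0,0]},
])

```text
clock: 8.8
tcp_pos: [0.4891, 0.1423, 0.1178]
eef_rot: [[0.038, 0.999, -0.021], [0.865, -0.023, 0.501], [0.5, -0.037, -0.865]]
contact_force: [-0.2, -0.1, -2.1]
finger_gap: 0.0266
finger_force: 68.8
```

```bash
python3 -c "
from h import *
where()"
```

```text
t 8.8 knob in plate mm [0.3 0.2 1.1] F plate [-1.1  0.2 -1.8] tq [ 0.01  0.42 -0.02] a -0.075 tilt 0.0012 gap 0.026648130362775885
```

Request:
play_rows([
  {"travel":[0,0,0.001],"rotation":[0,0,0]},
  {"travel":[0,0,0.002],"rotation":[0,0,0]},
  {"travel":[0,0,0.002],"rotation":[0,0,0]},
])

```text
clock: 9.05
tcp_pos: [0.4893, 0.1428, 0.1171]
eef_rot: [[0.038, 0.999, -0.02], [0.866, -0.022, 0.5], [0.499, -0.037, -0.866]]
contact_force: [-6.4, -8.5, 8.9]
finger_gap: 0.0269
finger_force: 70.3
```

```bash
python3 -c "
from h import *
where()"
```

```text
t 9.05 knob in plate mm [0.4 0.  0.3] F plate [-2.7  6.8 11.8] tq [ 1.09  0.71 -0.02] a -0.074 tilt 0.0007 gap 0.026916873330087573
```

Request:
play_rows([
  {"travel":[0,0,0.001],"rotation":[0,0,0]},
  {"travel":[0,0,0.002],"rotation":[0,0,0]},
  {"travel":[0,0,0.002],"rotation":[0,0,0]},
])

```text
clock: 9.3
tcp_pos: [0.4893, 0.1428, 0.117]
eef_rot: [[0.037, 0.999, -0.02], [0.866, -0.022, 0.499], [0.498, -0.036, -0.867]]
contact_force: [-20.3, -28.1, 30.3]
finger_gap: 0.027
finger_force: 73.7
```

```bash
python3 -c "
from h import *
where()"
```

```text
t 9.3 knob in plate mm [ 0.3 -0.   0.2] F plate [-8.4 21.4 39.9] tq [ 3.43  1.39 -0.13] a -0.073 tilt 0.0013 gap 0.027019533121847076
```

It hit a hard stop at about 0.2 mm with 40 N, so it is seated on the plate. I'll relax the push, open the gripper and retreat.

Request:
play_rows([
  {"travel":[0,0,-0.002],"rotation":[0,0,0]},
  {"travel":[0,0,-0.003],"rotation":[0,0,0]},
  {"travel":[0,0,-0.003],"rotation":[0,0,0]},
])

```text
clock: 9.55
tcp_pos: [0.4893, 0.1425, 0.1172]
eef_rot: [[0.038, 0.999, -0.02], [0.865, -0.023, 0.5], [0.5, -0.037, -0.866]]
contact_force: [-0.2, 0.4, -2.0]
finger_gap: 0.0274
finger_force: 69.0
```

Request:
play_rows([
  {"travel":[0,0,0],"rotation":[0,0,0]},
  {"travel":[0,0,0],"rotation":[0,0,0]},
  {"travel":[0,0,0],"rotation":[0,0,0]},
  {"travel":[0,0,0],"rotation":[0,0,0]},
  {"travel":[0,0,0],"rotation":[0,0,0]},
  {"travel":[0,0,0],"rotation":[0,0,0]},
], claw=0.3)

```text
clock: 10.05
tcp_pos: [0.4892, 0.1426, 0.1171]
eef_rot: [[0.038, 0.999, -0.021], [0.866, -0.023, 0.5], [0.499, -0.037, -0.866]]
contact_force: [0.1, 0.9, 0.2]
finger_gap: 0.0553
finger_force: 0.0
```

Request:
play_rows([
  {"travel":[0,0,-0.03],"rotation":[0,0,0]},
  {"travel":[0,0,-0.06],"rotation":[0,0,0]},
  {"travel":[0,0,-0.09],"rotation":[0,0,0]},
  {"travel":[-0.02,0,-0.11],"rotation":[0,0,0]},
  {"travel":[-0.05,0,-0.11],"rotation":[0,0,0]},
  {"travel":[-0.08,0,-0.11],"rotation":[0,0,0]},
  {"travel":[-0.1,0,-0.11],"rotation":[0,0,0]},
  {"travel":[-0.1,0,-0.11],"rotation":[0,0,0]},
  {"travel":[-0.1,0,-0.11],"rotation":[0,0,0]},
])

```text
clock: 10.8
tcp_pos: [0.4876, 0.0004, 0.162]
eef_rot: [[0.04, 0.999, -0.021], [0.865, -0.024, 0.501], [0.5, -0.038, -0.865]]
contact_force: [0.3, 0.2, -0.2]
finger_gap: 0.0555
finger_force: 0.0
```

```bash
python3 - <<'E'
from h import *
where()
w,s=[cv2.cvtColor(env.snapshot(n),cv2.COLOR_RGB2BGR) for n in("wrist","scene")]
cv2.imwrite("pics/f.png",np.hstack([cv2.resize(w[0:200,180:380],(400,400)),cv2.resize(s[125:215,345:435],(400,400),interpolation=cv2.INTER_CUBIC)]))
E
```

```text
t 10.8 knob in plate mm [-100.3    7.6  110.2] F plate [ 0.1 -0.3 -0.3] tq [0.06 0.24 0.01] a -0.077 tilt 0.0015 gap 0.055467526571066544
```

View pics/f.png

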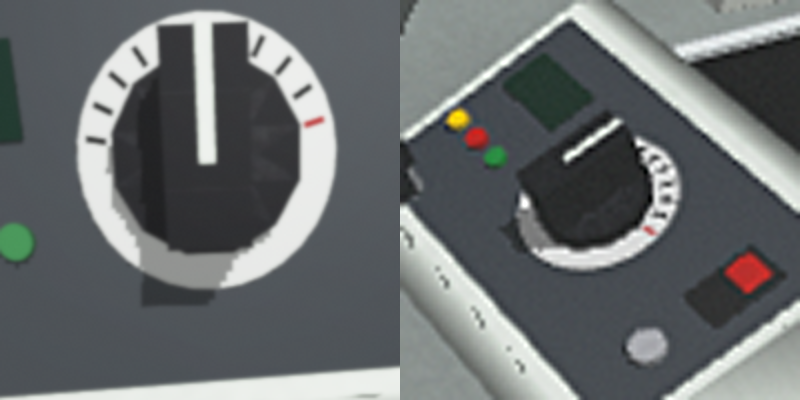

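The wrist and scene views show the knob centred on the dial plate. The skirt-to-plate width ratio of 0.73 fits a skirt lying flat on the plate. Handing in.

```bash
python3 -c "
from h import *
print(env.sign_off())"
```

```text
the job is handed in; nothing more can be done
None
```

The knob is on the D-shaft, pushed to a hard stop with its skirt down on the dial plate (peak push about 40 N), then released and handed in at about 11 s. I felt no clear snap from the clip, and sign-off returned no verdict.

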